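# Slide the carton of tablets between the two tins onto the cork mat

## Robot

A 7-joint arm with a two-finger parallel gripper is mounted at the origin on a cart in front of the work surface, level with it; the furniture and walls round the work are solid. World frame = base frame: x ahead of the robot, y to its left, z up, the work surface at z = 0. Lengths are in mm, angles in rad, forces in N, time in s.
With the tool pointing down it reaches from about 375 to 925 mm from the base axis. Payload 3.1 kg.
Tool frame: the origin (TCP) lies between the finger pads; the fingertips stand 8 mm ahead of it and the grasp point (between the pads) lies 11 mm behind it; z points along the fingers, y is the line along which they close (so a half turn about z gives the same grasp; the last joint's range is limited). The gripper opens to 85 mm and grips with 20 to 120 N. Pads are 22 mm wide; open, the fingers measure 114 mm over their backs; the gripper's body (76 mm by 85 mm) begins 54 mm behind the grasp point. The pads swing forward as they close: fully open they stand 13 mm farther back than shut.
Start: joints at [1.196, 0.383, 0.044, 1.598, -0.018, 1.161, -0.05], TCP at [177.651, -625.254, 209.869] pointing down, gripper open.
Joint ranges: [-2.61, 2.61], [-0.41, 2.15], [-1.48, 1.57], [0, 2.5], [-1.57, 4.71], [0.05, 1.97], [-2.85, 2.85]. Speed limits (rad/s): [2.79, 2.79, 3.14, 3.14, 3.14, 3.14, 3.14].

## Interface

Orientations are given as a unit quaternion [x, y, z, w].
In Python, from station import env gives the robot as it stands.
- The arm moves only by the shell command python3 -m creep 'ROWS' [FORCE]. ROWS is JSON, a list of rows, each an object of numbers: "tx", "ty", "tz": the shift along the tool's x, y, z in cm; "spin": the turn about the tool's z in degrees; "jaw": the gripper's target within -1 to 1 (shut at 1, half-way at 0, fully open at -1). A call has 1 to 10 rows; each row is the pose to reach, as a shift and turn from the pose commanded when the call began, along the tool's axes at that moment; what a row does not reach only later rows make up. A row lasts 1/10 s, in which the tool goes at most 50 mm and 8.59 degrees, less where a joint would pass 70% of its speed; a pose out of reach is approached as far as the arm can. A call with a gripper value outside its range is refused whole. The fingers move at their own pace and stop on an object; FORCE is the grip in N (left out, the last holds). Time passes only in rows, so rows that repeat a pose let the fingers close. It gives the time, the measured TCP pose, the force, the opening and the grip force at its end, in the units of the state.
- env.get_obs(): the state, without advancing time (a new reading comes with each control period).
- env.get_image(name): name is "scene" or "top"; returns a dict with "image" (400x640x3 uint8, red, green, blue), "range_z" (400x640 float32, mm along the optical axis (not along the pixel's ray), 0 where there is no reading), "mtx" (3x3 intrinsics, pixels), "R" (3x3) and "t" (3): a world point X has camera coordinates R X + t. Camera axes: x right, y down, z forward; pixel columns grow to the right and rows downward; lengths in mm; the calibration is good to about 2 mm. A picture is of the moment at which its call begins.
- env.hand_in(): hands the job in; it is judged then, once.
The state is a dict: "t": time; "qpos": joint angles; "joint_velocities": joint speeds; "joint_torque": joint torques, N m; "tool_pos": TCP position; "eef_rot": TCP orientation; "wrist_force": force on the tool from outside, world axes, zero at the start; "wrist_torque": the same for the moment, N m; "gripper_width": finger opening in mm; "grip_force": force on a finger pad.
Only numpy, scipy, OpenCV 4.12 (cv2) and the standard library are available. Lean on these libraries where they do the work, as an engineer would, in place of code of your own. Each camera call takes 0.05 s, during which the arm holds its last target. There are 200 camera calls.

## Task

The carton of dishwasher tablets is lying in the way of the coffee machine. Push it with your fingertips, flat along the worktop and end first, through the narrow gap between the two low tins until it lies wholly on the cork mat behind them. Only push it: do not lift, carry or tip it, and leave everything else standing where it is.

Things in the scene. Friction and masses are not known exactly. Their poses are not given: they have to be found in the camera images.
- carton: tablet carton lying flat, loose, 0.2 to 0.5 kg: 99 long, 68 wide, 36 mm high as it lies. Origin: centre of its tail end face (the end away from the tins), 18 mm above the worktop. Body +z runs along its length from tail to nose and at the start points along the way through the gap within about 20 degrees; y runs across its width; x points up. It slides flat with ordinary friction.
- carton_centre (a point): centre of the carton: halfway along its 99 mm length and across its 68 mm width, 18 mm above the worktop as it lies
- tin_near: the one of the two low round tins nearer to the robot: 54 mm in diameter, 42 mm high, full, stands fast and cannot be moved. Origin: centre of its underside. Its +x axis points to the centre of the other tin; +y is the way through the gap, from the carton's side to the mat's side (roughly to the robot's left); z is up.
- tin_far: the second tin, the same size and just as fast, 130 mm from the first, centre to centre: this leaves a 76 mm gap for the 68 mm carton. Origin at the centre of its underside.
- mat: flat cork mat, 115 mm (its x) by 160 mm (its y), under 1 mm thin, fixed on the worktop beyond the tins; the carton slides onto it without catching. Origin: its centre, on the worktop. Its +y continues the way through the gap (within 3 degrees); its centre lies 110 to 130 mm past the line joining the tins' centres, at most 8 mm to either side of the gap's middle.
- nose_a (a point): corner of the carton's underside: nose (leading) end, body +y side, 1 mm in from the edges
- nose_b (a point): corner of the carton's underside: nose (leading) end, body -y side, 1 mm in from the edges
- tail_a (a point): corner of the carton's underside: tail end, body +y side, 1 mm in from the edges
- tail_b (a point): corner of the carton's underside: tail end, body -y side, 1 mm in from the edges
- lemon: bystander, loose: lemon, 83x58x58 mm, lying behind the mat; origin at the centre of its underside
- salt: bystander, loose: salt shaker, 44 mm across, 90 mm high, at the left, behind the mat; origin at the centre of its underside
- cup: bystander, loose: espresso cup with a handle, 58x87x56 mm, at the right, behind the carton, by the coffee machine; origin at the centre of its underside
- garlic: bystander, loose: garlic bulb, 60 mm across, 58 mm high, by the front edge at the left, beyond the near tin; origin at the centre of its underside
- cabinet_corner (a point): fixed: foot, at worktop height, of the tall grey cabinet's front right upright edge. The cabinet is higher than the arm and bounds the work at the left: its front runs from here to the left and away from the robot (15 degrees off the world y axis), its side from here straight back beside the worktop. An arm coming from the left must stay in front of it.
Mind the look-alikes: they are no part of the job. What is meant by the carton is not pink, and is the larger of those in its own colour.

How it is judged:
By the outcome, as a careful person would: the job done as asked, in the order asked, and still so for the second after the job is handed in, with the robot touching nothing.
It also fails if it takes over 72 s, if anything falls off the work surface, if the arm or the gripper's body presses on something with over 40 N, if the wrist force passes 120 N, or if a joint passes its speed limit or range.

## Working session

There is one attempt and no reset: what is moved stays moved. The work goes in short steps, Python scripts to look and compute and a shell command to move; the robot and the scene stay as the last step left them, time stands still between calls to the robot, and variables do not carry over. Pictures are saved under pics/ and viewed, at most 10 in all, crops included, and the job is handed in when it is done.

```bash
ls; mkdir -p pics; python3 - <<'E'
from station import env
import cv2,numpy as np
for n in("top","scene"):
    d=env.get_image(n); cv2.imwrite(f"pics/{n}0.png",d["image"][:,:,::-1]); np.savez(f"{n}0.npz",**d)
    print(n,d["mtx"].tolist(),d["R"].round(3).tolist(),d["t"].round(1).tolist())
o=env.get_obs();print({k:np.round(v,3) for k,v in o.items()})
E
```

```text
pics
top [[406.9657494404984, 0.0, 318.89160916351545], [0.0, 406.9657494404984, 199.5563223865601], [0.0, 0.0, 1.0]] [[-0.097, -0.995, 0.002], [-0.854, 0.082, -0.514], [0.512, -0.052, -0.858]] [-220.5, 496.0, 1352.4]
scene [[487.4760725356364, 0.0, 320.5096119700732], [0.0, 487.4760725356364, 201.47881454522422], [0.0, 0.0, 1.0]] [[-0.736, -0.677, -0.021], [-0.439, 0.5, -0.747], [0.516, -0.54, -0.665]] [201.6, 399.8, 1211.0]
{'t': np.float64(0.1), 'qpos': array([ 1.196,  0.384,  0.044,  1.599, -0.018,  1.161, -0.05 ]), 'joint_velocities': array([ 0.001, -0.001, -0.001, -0.003, -0.001,  0.001,  0.001]), 'joint_torque': array([ 3.0000e-03, -4.3473e+01,  1.0290e+00, -2.5045e+01,  1.1000e-02,
        5.0000e-03,  0.0000e+00]), 'tool_pos': array([ 177.391, -624.365,  208.578]), 'eef_rot': array([ 0.99 ,  0.138, -0.   , -0.001]), 'wrist_force': array([-1.069, -0.05 , -0.655]), 'wrist_torque': array([0.032, 0.024, 0.012]), 'grip_force': np.float64(0.0), 'gripper_width': np.float64(85.26)}
```

View pics/top0.png

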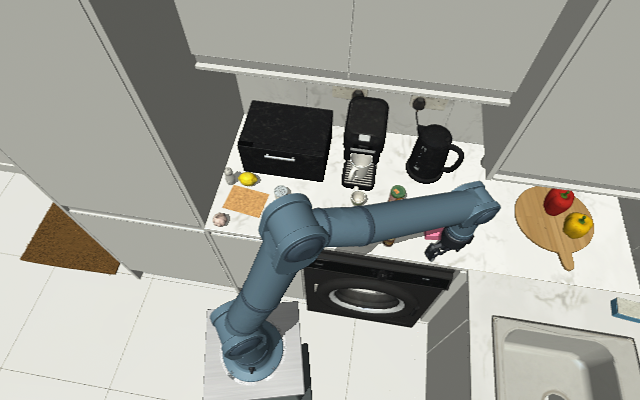

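View pics/scene0.png

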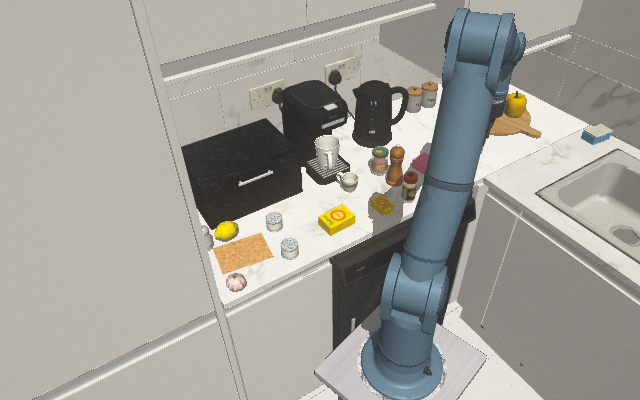

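The scene picture shows the carton (large yellow) at about (337,219), a smaller yellow look-alike at (381,205), tins at (274,221) and (289,248), mat at (243,252), lemon (227,231), garlic (236,282), cup (348,182). The arm hides the carton in the top view.

```bash
cat > h.py <<'E'
import numpy as np,cv2
def cloud(d):
    z=d["range_z"].astype(float);v,u=np.indices(z.shape);K=d["mtx"]
    c=np.stack([(u-K[0,2])*z/K[0,0],(v-K[1,2])*z/K[1,1],z],-1)
    P=(c-d["t"])@d["R"]; P[z==0]=np.nan; return P
def plane(d,uv,h):
    K=d["mtx"];r=np.array([(uv[...,0]-K[0,2])/K[0,0],(uv[...,1]-K[1,2])/K[1,1],np.ones(uv.shape[:-1])]).reshape(3,-1).T
    r=r@d["R"];c=-d["R"].T@d["t"];return c+r*((h-c[2])/r[:,2])[:,None]
def carton(d,box,pr=None):
    """top-face rectangle: centre, long-axis angle, size"""
    P=cloud(d);u0,v0,u1,v1=box
    hsv=cv2.cvtColor(d["image"],cv2.COLOR_RGB2HSV)
    m=np.zeros(P.shape[:2],bool);m[v0:v1,u0:u1]=1
    top=m&(P[...,2]>28)&(P[...,2]<44)
    return P,hsv,top
E
python3 - <<'E'
from h import *
d=dict(np.load("scene0.npz"))
P=cloud(d)
def reg(u0,v0,u1,v1,lo,hi):
    q=P[v0:v1,u0:u1].reshape(-1,3);return q[(q[:,2]>lo)&(q[:,2]<hi)]
print("table z",np.nanmedian(P[228:235,300:312,2]), np.nanmedian(P[245:260,235:250,2]))
q=reg(315,200,358,236,28,45);print("carton n",len(q),np.median(q[:,2]));
r=cv2.minAreaRect(q[:,:2].astype(np.float32));print(r,cv2.boxPoints(r).round(1).tolist())
for n,b in(("far",(262,208,286,234)),("near",(278,234,302,262))):
    q=reg(*b,37,50);print(n,len(q),np.median(q[:,2]),cv2.minEnclosingCircle(q[:,:2].astype(np.float32)),q.mean(0).round(1))
for n,b in(("lemon",(212,218,240,242)),("garlic",(224,271,248,293)),("cup",(337,168,360,194)),("salt",(200,224,213,252)),("small",(368,192,395,217))):
    q=reg(*b,8,100);print(n,q.min(0).round(),q.max(0).round())
hsv=cv2.cvtColor(d["image"],cv2.COLOR_RGB2HSV)
m=np.zeros(P.shape[:2],bool);m[232:275,210:276]=1
m&=(abs(P[...,2])<8)&(hsv[...,1]>80)
q=P[m];print(len(q));r=cv2.minAreaRect(q[:,:2].astype(np.float32));print("mat",r)
big=cv2.resize(d["image"][160:310,190:420,::-1],None,fx=3.4,fy=3.4,interpolation=cv2.INTER_CUBIC);cv2.imwrite("pics/crop.png",big)
E
```

```text
table z 0.4949280373757488 0.6447782897247231
carton n 506 36.4414661790429
((446.0506591796875, -262.9859924316406), (101.65351867675781, 76.36488342285156), 79.02735137939453) [[398.8999938964844, -305.6000061035156], [473.8999938964844, -320.20001220703125], [493.20001220703125, -220.39999389648438], [418.20001220703125, -205.8000030517578]]
far 160 41.02314841179885 ((590.3038330078125, -119.24470520019531), 29.620655059814453) [ 588.  -120.1   41.1]
near 180 40.39810019863154 ((468.185791015625, -71.7365493774414), 28.207347869873047) [468.5 -72.1  40.6]
lemon [634. -63.   9.] [721.  72.  64.]
garlic [459.  94.  10.] [516. 150.  58.]
cup [ 496. -491.   10.] [ 612. -393.   62.]
salt [654.  23.   8.] [746.  94.  95.]
small [ 341. -454.    8.] [ 426. -386.   32.]
1407
mat ((585.2617797851562, 19.85693359375), (158.90286254882812, 127.94697570800781), 66.70465087890625)
```

View pics/crop.png

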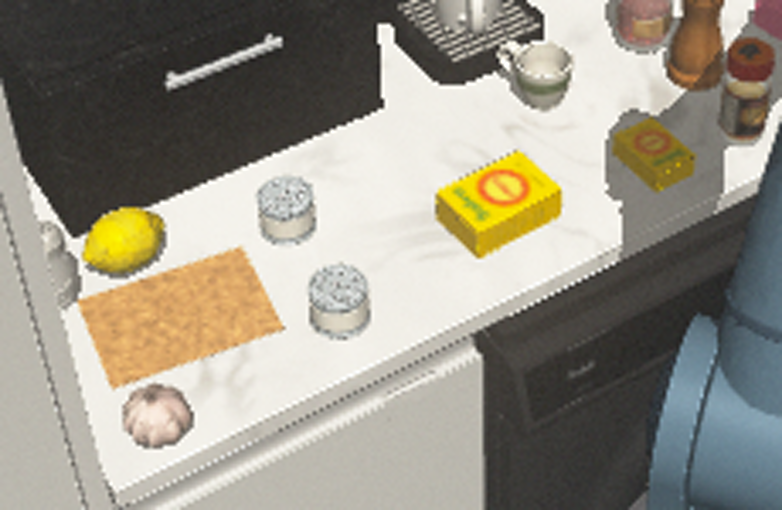

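```bash
python3 -m creep '[{"tx":2,"ty":-2,"spin":3,"jaw":-0.4},{"tx":5,"ty":-5,"spin":7,"jaw":-0.4},{"tx":8.5,"ty":-9,"spin":12,"jaw":-0.4},{"tx":12,"ty":-12.5,"spin":17,"jaw":-0.4},{"tx":15.5,"ty":-16.5,"spin":22,"jaw":-0.4},{"tx":19,"ty":-20,"spin":27,"jaw":-0.4},{"tx":22.5,"ty":-24,"spin":31,"jaw":-0.4},{"tx":26,"ty":-27.5,"spin":34,"jaw":-0.4},{"tx":28.5,"ty":-30,"spin":36,"jaw":-0.4},{"tx":30.2,"ty":-31.8,"spin":37.6,"jaw":-0.4}]'
cat >> h.py <<'E'
MID=np.array([528.6,-96.]);A=np.array([.370,.929]);L=np.array([.929,-.370])
def gap(p): p=np.asarray(p)[...,:2]-MID; return np.stack([p@A,p@L],-1)
E
python3 - <<'E'
from h import *
from station import env
o=env.get_obs();print(o["t"],o["tool_pos"],gap(o["tool_pos"]),o["eef_rot"],o["gripper_width"])
d=env.get_image("scene");cv2.imwrite("pics/s1.png",cv2.resize(d["image"][100:310,190:470,::-1],None,fx=2.8,fy=2.8))
E
```

```text
0.1 [ 177.39081976 -624.36497982  208.57823669] [-620.79846294 -130.77828591] [ 9.90428440e-01  1.38021733e-01 -2.22306928e-04 -1.20669574e-03] 85.25977584526122invalid input
```

View pics/s1.png

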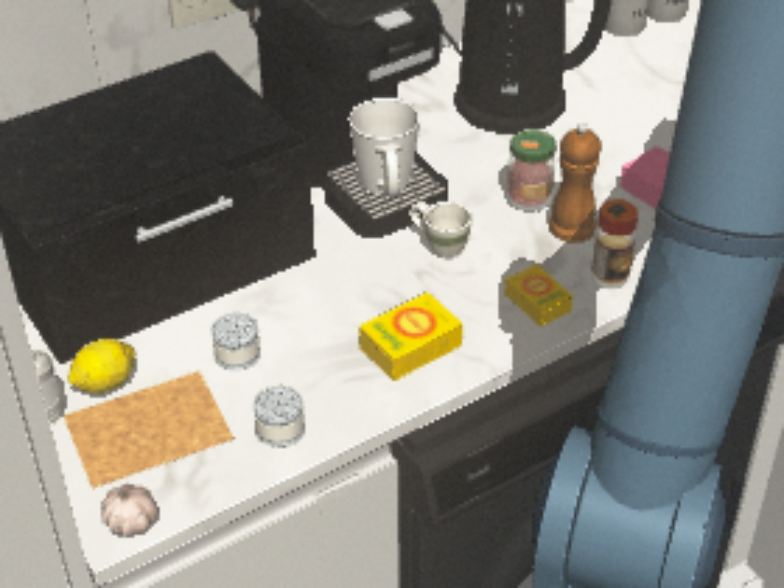

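The call was refused and the scene is unchanged. I'll give every key in the rows.

```bash
python3 -m creep '[{"tx":2,"ty":-2,"tz":0,"spin":3,"jaw":-0.4},{"tx":5,"ty":-5,"tz":0,"spin":7,"jaw":-0.4},{"tx":8.5,"ty":-9,"tz":0,"spin":12,"jaw":-0.4},{"tx":12,"ty":-12.5,"tz":0,"spin":17,"jaw":-0.4},{"tx":15.5,"ty":-16.5,"tz":0,"spin":22,"jaw":-0.4},{"tx":19,"ty":-20,"tz":0,"spin":27,"jaw":-0.4},{"tx":22.5,"ty":-24,"tz":0,"spin":31,"jaw":-0.4},{"tx":26,"ty":-27.5,"tz":0,"spin":34,"jaw":-0.4},{"tx":28.5,"ty":-30,"tz":0,"spin":36,"jaw":-0.4},{"tx":30.2,"ty":-31.8,"tz":0,"spin":37.6,"jaw":-0.4}]'
```

```text
t: 1.15
tool_pos: [382.8, -232.6, 209.8]
eef_rot: [0.982, -0.186, 0.0, -0.0]
wrist_force: [0.7, -0.0, -0.5]
gripper_width: 59.7
grip_force: 0.0
```

```bash
python3 -m creep '[{"tx":0,"ty":0,"tz":3,"spin":0,"jaw":-0.4},{"tx":0,"ty":0,"tz":7,"spin":0,"jaw":-0.4},{"tx":0,"ty":0,"tz":11,"spin":0,"jaw":-0.4},{"tx":0,"ty":0,"tz":15,"spin":0,"jaw":-0.4},{"tx":0,"ty":0,"tz":17.5,"spin":0,"jaw":-0.4},{"tx":0,"ty":0,"tz":19,"spin":0,"jaw":-0.4},{"tx":0,"ty":0,"tz":19.2,"spin":0,"jaw":-0.4},{"tx":0,"ty":0,"tz":19.2,"spin":0,"jaw":-0.4}]'
python3 - <<'E'
from h import *
from station import env
for n in ("scene","top"):
    d=env.get_image(n);np.savez(n+"2.npz",**d)
    b=(100,310,190,470) if n=="scene" else (130,260,200,400)
    im=d["image"][b[0]:b[1],b[2]:b[3],::-1]
    cv2.imwrite("pics/%s2.png"%n,cv2.resize(im,None,fx=2.8,fy=2.8))
E
```

```text
t: 1.95
tool_pos: [381.0, -236.6, 17.7]
eef_rot: [0.982, -0.189, -0.0, -0.0]
wrist_force: [-0.3, -0.7, 0.1]
gripper_width: 59.7
grip_force: 0.0
```

View pics/scene2.png

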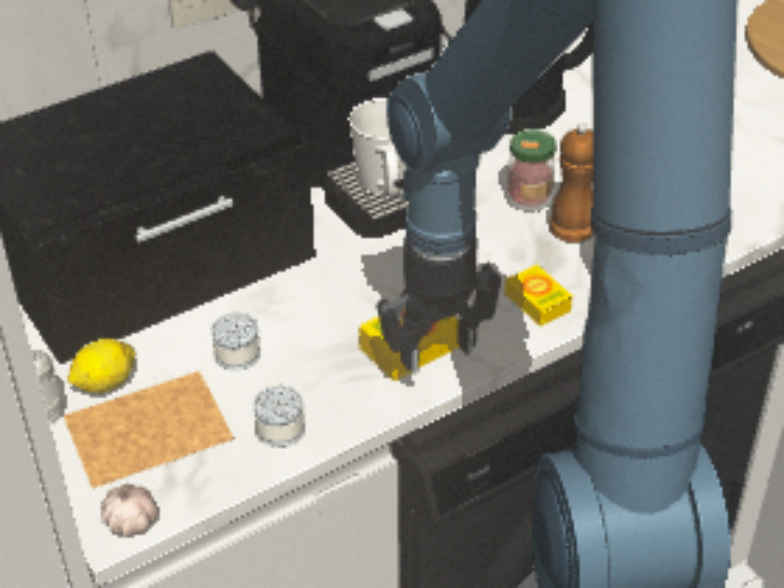

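The near tool fingers stand in front of the carton's near side (crop pixels about (410,350) and (465,340)), not touching. Now the squaring side push, 40 mm, then back off and up.

```bash
python3 -m creep '[{"tx":0.8,"ty":0,"tz":0,"spin":0,"jaw":-0.4},{"tx":1.5,"ty":0,"tz":0,"spin":0,"jaw":-0.4},{"tx":2,"ty":0,"tz":0,"spin":0,"jaw":-0.4},{"tx":2.4,"ty":0,"tz":0,"spin":0,"jaw":-0.4},{"tx":2.8,"ty":0,"tz":0,"spin":0,"jaw":-0.4},{"tx":3.2,"ty":0,"tz":0,"spin":0,"jaw":-0.4},{"tx":3.5,"ty":0,"tz":0,"spin":0,"jaw":-0.4},{"tx":3.8,"ty":0,"tz":0,"spin":0,"jaw":-0.4},{"tx":4,"ty":0,"tz":0,"spin":0,"jaw":-0.4},{"tx":4,"ty":0,"tz":0,"spin":0,"jaw":-0.4}]'
python3 -m creep '[{"tx":-1,"ty":0,"tz":0,"spin":0,"jaw":-0.4},{"tx":-3,"ty":0,"tz":0,"spin":0,"jaw":-0.4},{"tx":-4,"ty":0,"tz":-3,"spin":0,"jaw":-0.4},{"tx":-4,"ty":0,"tz":-7,"spin":0,"jaw":-0.4},{"tx":-4,"ty":3,"tz":-10,"spin":-7,"jaw":0.3},{"tx":-4,"ty":7,"tz":-11,"spin":-15,"jaw":0.3},{"tx":-4,"ty":11,"tz":-11,"spin":-23,"jaw":0.3},{"tx":-4,"ty":14,"tz":-11,"spin":-31,"jaw":0.3},{"tx":-4,"ty":16,"tz":-11,"spin":-39,"jaw":0.3},{"tx":-4,"ty":16,"tz":-11,"spin":-47,"jaw":0.3}]'
python3 - <<'E'
from h import *
from station import env
d=env.get_image("scene");np.savez("scene3.npz",**d)
cv2.imwrite("pics/s3.png",cv2.resize(d["image"][100:310,190:470,::-1],None,fx=2.8,fy=2.8))
P=cloud(d);q=P[190:240,310:375].reshape(-1,3);q=q[(q[:,2]>30)&(q[:,2]<42)]
g=gap(q);print(len(g),cv2.minAreaRect(g.astype(np.float32)),np.percentile(g,[1,50,99],axis=0))
E
```

```text
t: 3.05
tool_pos: [418.8, -251.7, 17.9]
eef_rot: [0.982, -0.189, 0.0, -0.0]
wrist_force: [0.4, -0.3, -1.1]
gripper_width: 59.4
grip_force: 0.0
t: 4.05
tool_pos: [318.5, -388.5, 127.7]
eef_rot: [0.976, 0.218, -0.001, 0.0]
wrist_force: [1.7, -0.2, -0.1]
gripper_width: 29.9
grip_force: 0.0
490 ((-235.28643798828125, -8.447166442871094), (75.37641143798828, 203.66160583496094), 82.70089721679688) [[-236.06151018  -53.75963981]
 [-183.18727925  -16.22047193]
 [-133.96646681   23.29623556]]
```

View pics/s3.png

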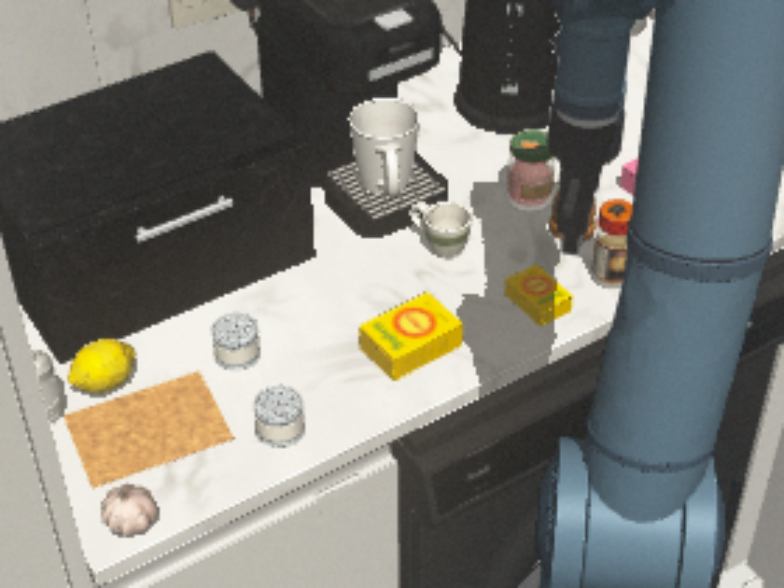

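The carton has not moved at all: the fingers did not reach it, or went over it. I'll check the fingertip geometry from the depth of the earlier picture.

```bash
python3 - <<'E'
from h import *
d=dict(np.load("scene2.npz"));P=cloud(d);hsv=cv2.cvtColor(d["image"],cv2.COLOR_RGB2HSV)
d0=dict(np.load("scene0.npz"));d3=dict(np.load("scene3.npz"))
print("moved?",np.abs(d0["image"][195:240,312:362].astype(int)-d3["image"][195:240,312:362]).mean())
m=np.zeros(P.shape[:2],bool);m[200:240,310:375]=1
m&=(hsv[...,2]<90)&(P[...,2]>-5)&(P[...,2]<70)
# exclude shadow: height vs scene0 depth
m&=(d0["range_z"]-d["range_z"]>8)
v,u=np.nonzero(m)
for zlo in range(-5,70,8):
    s=m&(P[...,2]>=zlo)&(P[...,2]<zlo+8); g=gap(P[s])
    for nm,k in(("fwd",g[:,0]>-185),("rear",g[:,0]<=-185)):
        if k.sum():print(zlo,nm,k.sum(),g[k].min(0).round(),g[k].max(0).round())
print("tcp gap",gap([381,-236.6]))
E
```

```text
moved? 9.499851851851853
35 rear 1 [-218.  -79.] [-218.  -79.]
43 rear 6 [-227.  -94.] [-213.  -78.]
51 fwd 4 [-146.  -92.] [-140.  -88.]
51 rear 10 [-226.  -93.] [-213.  -72.]
59 fwd 8 [-146.  -94.] [-139.  -81.]
59 rear 12 [-226.  -96.] [-212.  -76.]
67 fwd 4 [-146.  -90.] [-141.  -78.]
67 rear 3 [-226.  -96.] [-212.  -88.]
tcp gap [-185.2294  -85.0984]
```

```bash
python3 - <<'E'
from h import *
for f in("scene0","scene3"):
    d=dict(np.load(f+".npz"));P=cloud(d);hsv=cv2.cvtColor(d["image"],cv2.COLOR_RGB2HSV)
    m=(hsv[...,0]>18)&(hsv[...,0]<36)&(hsv[...,1]>150);mm=np.zeros_like(m);mm[195:240,312:360]=1;m&=mm
    v,u=np.nonzero(m);print(f,m.sum(),u.min(),u.max(),v.min(),v.max())
    t=mm&(P[...,2]>33)&(P[...,2]<41);g=gap(P[t]);w,V=np.linalg.eigh(np.cov(g.T));a=V[:,1]
    print(g.mean(0).round(1),"ang to gap deg",np.degrees(np.arctan(a[1]/a[0])).round(1))
d=dict(np.load("scene2.npz"));P=cloud(d)
for v in range(214,238,2):
    print(v,[f"{P[v,u,2]:.0f}/{d['image'][v,u].max()}" for u in range(330,362,3)])
E
```

```text
scene0 630 318 354 205 235
[-184.8  -16.5] ang to gap deg -9.1
scene3 631 318 354 205 235
[-183.7  -16.2] ang to gap deg -7.8
214 ['138/63', '134/123', '112/67', '114/59', '124/64', '112/62', '44/125', '37/140', '82/62', '100/58', '94/57']
216 ['129/68', '102/87', '108/62', '119/66', '117/62', '40/135', '34/138', '34/135', '77/57', '93/60', '84/63']
218 ['119/67', '94/67', '92/74', '113/68', '108/64', '37/137', '37/133', '33/135', '65/51', '84/70', '-1/108']
220 ['113/68', '98/67', '103/61', '99/63', '37/136', '36/142', '33/133', '23/133', '56/57', '74/75', '-1/104']
222 ['108/67', '101/65', '98/66', '94/82', '40/137', '27/135', '22/132', '17/133', '54/51', '61/79', '-1/126']
224 ['96/67', '94/67', '86/69', '36/99', '30/132', '18/201', '11/193', '5/131', '2/86', '54/89', '0/126']
226 ['30/139', '68/59', '76/61', '77/105', '15/199', '9/201', '6/203', '2/126', '0/120', '3/95', '1/126']
228 ['36/134', '63/66', '66/71', '63/110', '6/197', '-3/227', '2/241', '-2/134', '3/127', '0/123', '-3/119']
230 ['24/131', '18/131', '56/69', '59/140', '4/240', '1/239', '-1/241', '4/241', '1/129', '1/128', '1/128']
232 ['14/148', '9/127', '46/112', '52/181', '-2/241', '-3/241', '-0/242', '5/240', '8/129', '-4/131', '4/128']
234 ['9/170', '-1/132', '1/129', '1/240', '-1/241', '-1/242', '-4/243', '5/241', '-1/129', '-5/131', '4/129']
236 ['0/242', '-1/134', '-2/129', '4/239', '0/241', '-0/243', '5/243', '3/243', '-2/131', '5/132', '-1/131']
```

```bash
python3 - <<'E'
from h import *
d=dict(np.load("scene3.npz"));P=cloud(d)
for v in range(174,194,2):
    print(v,[("%d,%d,%d"%tuple(P[v,u])) if np.isfinite(P[v,u]).all() else "-" for u in range(388,402,2)])
E
```

```text
174 ['447,-539,40', '300,-326,244', '294,-328,246', '288,-327,250', '285,-333,248', '301,-370,217', '295,-371,219']
176 ['443,-533,36', '301,-328,235', '296,-332,235', '289,-331,239', '283,-331,243', '300,-369,211', '316,-406,180']
178 ['443,-534,27', '302,-331,226', '296,-333,227', '294,-340,224', '284,-335,233', '298,-367,206', '409,-557,31']
180 ['444,-537,16', '304,-336,214', '299,-338,215', '292,-337,220', '287,-340,221', '299,-370,195', '410,-561,19']
182 ['441,-534,10', '306,-339,204', '303,-345,201', '298,-348,202', '289,-345,209', '320,-404,156', '407,-557,14']
184 ['439,-532,3', '428,-528,11', '313,-362,178', '307,-364,179', '291,-349,198', '408,-547,11', '404,-553,9']
186 ['436,-528,-1', '319,-362,167', '310,-358,174', '305,-362,174', '304,-370,170', '407,-547,2', '403,-554,0']
188 ['428,-518,0', '322,-367,154', '311,-361,163', '304,-361,168', '306,-374,159', '402,-540,0', '396,-544,1']
190 ['424,-513,-3', '416,-513,0', '313,-366,152', '306,-365,156', '302,-370,155', '392,-526,5', '389,-534,2']
192 ['413,-497,2', '411,-506,-1', '405,-510,0', '398,-511,3', '396,-521,-2', '391,-526,-2', '385,-530,-2']
```

The tips really stand about 25–30 mm higher than the reported TCP implies (lateral readings agree), which is why they passed over the carton. I go back to the stand-off and descend further, watching the force.

```bash
python3 -m creep '[{"tx":1,"ty":-1,"tz":0,"spin":5,"jaw":-0.4},{"tx":3.5,"ty":-3.5,"tz":0,"spin":12,"jaw":-0.4},{"tx":6.5,"ty":-6,"tz":0,"spin":20,"jaw":-0.4},{"tx":9.5,"ty":-9,"tz":0,"spin":28,"jaw":-0.4},{"tx":11.5,"ty":-11,"tz":0,"spin":36,"jaw":-0.4},{"tx":12.2,"ty":-11.4,"tz":2,"spin":43,"jaw":-0.4},{"tx":12.2,"ty":-11.4,"tz":6,"spin":47,"jaw":-0.4},{"tx":12.2,"ty":-11.4,"tz":9,"spin":47,"jaw":-0.4},{"tx":12.2,"ty":-11.4,"tz":11.5,"spin":47,"jaw":-0.4},{"tx":12.2,"ty":-11.4,"tz":12.5,"spin":47,"jaw":-0.4}]'
python3 -m creep '[{"tx":0,"ty":0,"tz":0.4,"spin":0,"jaw":-0.4},{"tx":0,"ty":0,"tz":0.8,"spin":0,"jaw":-0.4},{"tx":0,"ty":0,"tz":0.8,"spin":0,"jaw":-0.4}]'
cat >> h.py <<'E'
def tips(P,d0,box,tcp):
    # finger points: much nearer than in the bare scene
    u0,v0,u1,v1=box;P0=cloud(d0);m=(np.linalg.norm(P-P0,axis=-1)>25)&(np.hypot(P[...,0]-tcp[0],P[...,1]-tcp[1])<60);k=np.zeros_like(m);k[v0:v1,u0:u1]=1
    g=P[m&k];return g[np.argsort(g[:,2])[:12]].round()
E
python3 - <<'E'
from h import *
from station import env
o=env.get_obs();print(gap(o["tool_pos"]))
d=env.get_image("scene");print(tips(cloud(d),dict(np.load("scene0.npz")),(310,190,380,260),o["tool_pos"]).tolist())
E
```

```text
t: 5.1
tool_pos: [380.8, -228.2, 0.6]
eef_rot: [0.982, -0.189, -0.003, -0.001]
wrist_force: [-0.2, -0.3, 0.4]
gripper_width: 59.5
grip_force: 0.0
t: 5.4
tool_pos: [384.3, -230.6, -4.5]
eef_rot: [0.982, -0.189, 0.001, 0.0]
wrist_force: [0.0, 0.4, 0.4]
gripper_width: 59.5
grip_force: 0.0
[-178.42637706  -84.22618856]
[[372.0, -258.0, 20.0], [383.0, -260.0, 25.0], [364.0, -258.0, 26.0], [367.0, -267.0, 26.0], [366.0, -255.0, 26.0], [379.0, -261.0, 26.0], [388.0, -195.0, 26.0], [376.0, -257.0, 27.0], [384.0, -261.0, 28.0], [370.0, -255.0, 28.0], [389.0, -191.0, 28.0], [397.0, -195.0, 29.0]]
```

```bash
python3 -m creep '[{"tx":0,"ty":0,"tz":0.4,"spin":0,"jaw":-0.4},{"tx":0,"ty":0,"tz":0.7,"spin":0,"jaw":-0.4},{"tx":0,"ty":0,"tz":0.7,"spin":0,"jaw":-0.4}]'
python3 -m creep '[{"tx":0.8,"ty":0,"tz":0,"spin":0,"jaw":-0.4},{"tx":1.5,"ty":0,"tz":0,"spin":0,"jaw":-0.4},{"tx":2,"ty":0,"tz":0,"spin":0,"jaw":-0.4},{"tx":2.4,"ty":0,"tz":0,"spin":0,"jaw":-0.4},{"tx":2.8,"ty":0,"tz":0,"spin":0,"jaw":-0.4}]'
python3 - <<'E'
from h import *
from station import env
o=env.get_obs();print(gap(o["tool_pos"]))
d=env.get_image("scene");cv2.imwrite("pics/s4.png",cv2.resize(d["image"][140:290,200:400,::-1],None,fx=3.9,fy=3.9))
E
```

```text
t: 5.75
tool_pos: [383.5, -230.3, -12.3]
eef_rot: [0.982, -0.189, -0.0, -0.0]
wrist_force: [-1.3, -0.8, 0.6]
gripper_width: 59.5
grip_force: 0.0
t: 6.25
tool_pos: [409.7, -240.4, -12.3]
eef_rot: [0.982, -0.188, -0.0, -0.0]
wrist_force: [-0.0, 1.0, 0.9]
gripper_width: 60.2
grip_force: 0.5
[-178.10762974  -57.02980714]
```

View pics/s4.png

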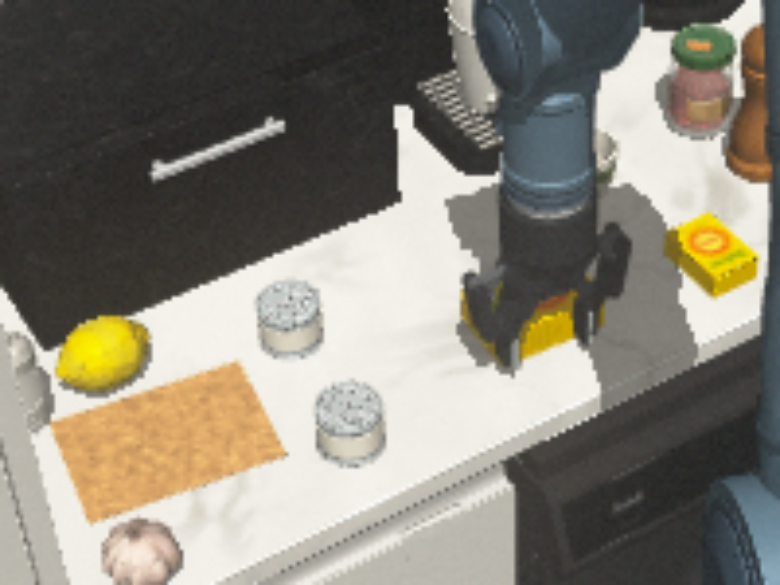

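The fingertips are now down at the carton's near face (crop pixels (505,345), (590,325)), just touching. Finish the push, then retreat.

```bash
python3 -m creep '[{"tx":0.3,"ty":0,"tz":0,"spin":0,"jaw":-0.4},{"tx":0.6,"ty":0,"tz":0,"spin":0,"jaw":-0.4},{"tx":0.9,"ty":0,"tz":0,"spin":0,"jaw":-0.4},{"tx":1.1,"ty":0,"tz":0,"spin":0,"jaw":-0.4},{"tx":1.2,"ty":0,"tz":0,"spin":0,"jaw":-0.4},{"tx":1.2,"ty":0,"tz":0,"spin":0,"jaw":-0.4}]'
python3 -m creep '[{"tx":-1,"ty":0,"tz":0,"spin":0,"jaw":-0.4},{"tx":-3,"ty":0,"tz":0,"spin":0,"jaw":-0.4},{"tx":-4,"ty":0,"tz":-3,"spin":0,"jaw":-0.4},{"tx":-4,"ty":0,"tz":-7,"spin":0,"jaw":-0.4},{"tx":-4,"ty":3,"tz":-11,"spin":-8,"jaw":0.3},{"tx":-4,"ty":7,"tz":-13,"spin":-16,"jaw":0.3},{"tx":-4,"ty":11,"tz":-13,"spin":-24,"jaw":0.3},{"tx":-4,"ty":14,"tz":-13,"spin":-32,"jaw":0.3},{"tx":-4,"ty":16,"tz":-13,"spin":-40,"jaw":0.3},{"tx":-4,"ty":16,"tz":-13,"spin":-48,"jaw":0.3}]'
cat >> h.py <<'E'
from scipy.optimize import minimize
def fit(d,z0=36.,yellow=True):
    """carton pose (along,lat,angle) in gap frame from silhouette of top face + sides by IoU"""
    hsv=cv2.cvtColor(d["image"],cv2.COLOR_RGB2HSV);S=4
    m=((hsv[...,0]>14)&(hsv[...,0]<38)&(hsv[...,1]>110)&(hsv[...,2]>70)).astype(np.uint8)
    P=cloud(d);t=(P[...,2]>31)&(P[...,2]<41)&(m>0)
    return m,P,t
def model(d,a,l,th):
    c=MID+a*A+l*L;phi=np.arctan2(A[1],A[0])+th;e=np.array([np.cos(phi),np.sin(phi)]);n=np.array([-e[1],e[0]])
    X=np.array([[*(c+s*49.5*e+w*34*n),h] for s in(-1,1) for w in(-1,1) for h in(0,36)])
    return cv2.projectPoints(X,cv2.Rodrigues(d["R"])[0],d["t"].astype(float),d["mtx"].astype(float),None)[0][:,0]
def pose(d,x0,pad=30):
    """hull of box model vs yellow-component mask, x4 upsampled"""
    S=4;hsv=cv2.cvtColor(d["image"],cv2.COLOR_RGB2HSV)
    uv=model(d,*x0);lo=(uv.min(0)-pad).astype(int);hi=(uv.max(0)+pad).astype(int)
    m=((hsv[...,0]>5)&(hsv[...,0]<40)&(hsv[...,1]>120)&(hsv[...,2]>60)).astype(np.uint8)[lo[1]:hi[1],lo[0]:hi[0]]
    n,lab,st,_=cv2.connectedComponentsWithStats(m);k=1+np.argmax(st[1:,4]);m=(lab==k).astype(np.uint8)
    cs,_=cv2.findContours(m,cv2.RETR_EXTERNAL,cv2.CHAIN_APPROX_NONE);cv2.drawContours(m,cs,-1,1,-1)
    M=np.kron(m,np.ones((S,S),np.uint8))
    def cost(x):
        q=((model(d,x[0],x[1],x[2]/100)-lo+.5)*S);I=np.zeros_like(M)
        cv2.fillConvexPoly(I,cv2.convexHull((q*16).astype(np.int32)),1,shift=4)
        return (I!=M).sum()/M.sum()
    x=np.array([x0[0],x0[1],x0[2]*100])
    r=min((minimize(cost,x+[0,0,o],method="Nelder-Mead",options=dict(initial_simplex=x+np.array([[0,0,o],[6,0,o],[0,6,o],[0,0,o+8]]))) for o in(-6,0,6)),key=lambda r:r.fun)
    return r.x[:2].round(1),np.degrees(r.x[2]/100).round(1),round(r.fun,3)
E
python3 - <<'E'
from h import *
from station import env
o=env.get_obs();print(gap(o["tool_pos"]))
d=env.get_image("scene");np.savez("scene5.npz",**d)
print("before",pose(dict(np.load("scene0.npz")),(-185,-15,.18)));print("now",pose(d,(-180,-3,0.)))
E
```

```text
t: 6.9
tool_pos: [421.0, -245.3, -12.1]
eef_rot: [0.982, -0.189, 0.0, 0.0]
wrist_force: [-1.1, 0.1, 0.7]
gripper_width: 60.0
grip_force: 0.3
t: 7.9
tool_pos: [321.8, -382.7, 118.3]
eef_rot: [0.974, 0.227, -0.0, 0.001]
wrist_force: [-0.3, 0.5, 0.9]
gripper_width: 29.7
grip_force: 0.0
[-342.89461565  -86.07678773]
before (array([-186.6,  -11.3]), np.float64(8.8), np.float64(0.052))
now (array([-191.3,    3.2]), np.float64(0.4), np.float64(0.046))
```

```bash
python3 - <<'E'
from h import *
for f,b in(("scene0",(315,198,358,238)),("scene5",(315,198,362,238))):
    d=dict(np.load(f+".npz"));P=cloud(d);u0,v0,u1,v1=b
    q=P[v0:v1,u0:u1].reshape(-1,3);q=q[(q[:,2]>32.5)&(q[:,2]<41)];g=gap(q);print(f,g.mean(0).round(1),np.median(g,0).round(1),np.percentile(g,[2,98],axis=0).round(1).tolist())
E
python3 -m creep '[{"tx":1,"ty":0,"tz":0,"spin":-5,"jaw":0.3},{"tx":3.5,"ty":0.4,"tz":0,"spin":-12,"jaw":0.3},{"tx":6.5,"ty":0.8,"tz":0,"spin":-20,"jaw":0.3},{"tx":9.5,"ty":1.2,"tz":0,"spin":-28,"jaw":0.3},{"tx":11.4,"ty":1.3,"tz":0,"spin":-35,"jaw":0.3},{"tx":11.4,"ty":1.3,"tz":0,"spin":-42.1,"jaw":0.3},{"tx":11.4,"ty":1.3,"tz":0,"spin":-42.1,"jaw":0.3}]'
```

```text
scene0 [-184.7  -16.6] [-184.7  -17. ] [[-233.6, -53.0], [-136.2, 19.5]]
scene5 [-188.6   -1.4] [-188.5   -1.5] [[-237.6, -34.0], [-141.7, 33.0]]
t: 8.65
tool_pos: [433.1, -338.6, 117.8]
eef_rot: [0.827, 0.562, 0.0, -0.0]
wrist_force: [-0.4, 1.2, 0.5]
gripper_width: 30.1
grip_force: 0.0
```

```bash
python3 -m creep '[{"tx":-0.5,"ty":-0.1,"tz":2,"spin":0,"jaw":0.3},{"tx":-0.5,"ty":-0.1,"tz":5,"spin":0,"jaw":0.3},{"tx":-0.5,"ty":-0.1,"tz":8,"spin":0,"jaw":0.3},{"tx":-0.5,"ty":-0.1,"tz":10.5,"spin":0,"jaw":0.3},{"tx":-0.5,"ty":-0.1,"tz":11.8,"spin":0,"jaw":0.3},{"tx":-0.5,"ty":-0.1,"tz":12.5,"spin":0,"jaw":0.3},{"tx":-0.5,"ty":-0.1,"tz":12.9,"spin":0,"jaw":0.3},{"tx":-0.5,"ty":-0.1,"tz":12.9,"spin":0,"jaw":0.3}]'
```

```text
t: 9.45
tool_pos: [430.0, -344.8, -10.7]
eef_rot: [0.828, 0.561, 0.0, 0.0]
wrist_force: [-0.1, 0.0, 0.1]
gripper_width: 30.0
grip_force: 0.0
```

```bash
python3 -m creep '[{"tx":0.6,"ty":0,"tz":0,"spin":0,"jaw":0.3},{"tx":1.3,"ty":0,"tz":0,"spin":0,"jaw":0.3},{"tx":1.8,"ty":0,"tz":0,"spin":0,"jaw":0.3},{"tx":2.4,"ty":0,"tz":0,"spin":0,"jaw":0.3},{"tx":3.2,"ty":0,"tz":0,"spin":0,"jaw":0.3},{"tx":4.2,"ty":0,"tz":0,"spin":0,"jaw":0.3},{"tx":5.4,"ty":0,"tz":0,"spin":0,"jaw":0.3},{"tx":6.6,"ty":0,"tz":0,"spin":0,"jaw":0.3},{"tx":7.5,"ty":0,"tz":0,"spin":0,"jaw":0.3},{"tx":8,"ty":0,"tz":0,"spin":0,"jaw":0.3}]'
python3 - <<'E'
from h import *
from station import env
o=env.get_obs();print(gap(o["tool_pos"]))
d=env.get_image("scene");np.savez("scene6.npz",**d);cv2.imwrite("pics/s6.png",cv2.resize(d["image"][140:290,200:400,::-1],None,fx=3.9,fy=3.9))
print(pose(d,(-125,0,0.)))
P=cloud(d);g=gap(P);m=(P[...,2]>32.5)&(P[...,2]<39)&(g[...,0]>-200)&(g[...,0]<-40)&(abs(g[...,1])<60);m[:200]=0
q=g[m];
for a in range(-170,-60,12):
    s=q[(q[:,0]>a)&(q[:,0]<a+12)]
    if len(s):print(a,len(s),np.percentile(s[:,1],[3,97]).round(1))
print(np.percentile(q[:,0],[1,99]))
E
```

```text
t: 10.45
tool_pos: [459.7, -268.1, -11.2]
eef_rot: [0.827, 0.563, 0.0, -0.0]
wrist_force: [-0.2, -1.8, 1.5]
gripper_width: 30.1
grip_force: 1.0
[-185.35637412   -0.35913454]
(array([-124.6,    1.8]), np.float64(-0.2), np.float64(0.044))
-170 45 [-32.2  31.6]
-158 48 [-39.2  28.7]
-146 44 [-31.3  31.6]
-134 49 [-36.2  33.7]
-122 48 [-35.8  31.9]
-110 53 [-32.7  30.6]
-98 50 [-34.7  29.7]
-86 47 [-33.6  31.1]
-74 3 [ 2.8 26.4]
[-182.33056648  -74.4797316 ]
```

View pics/s6.png

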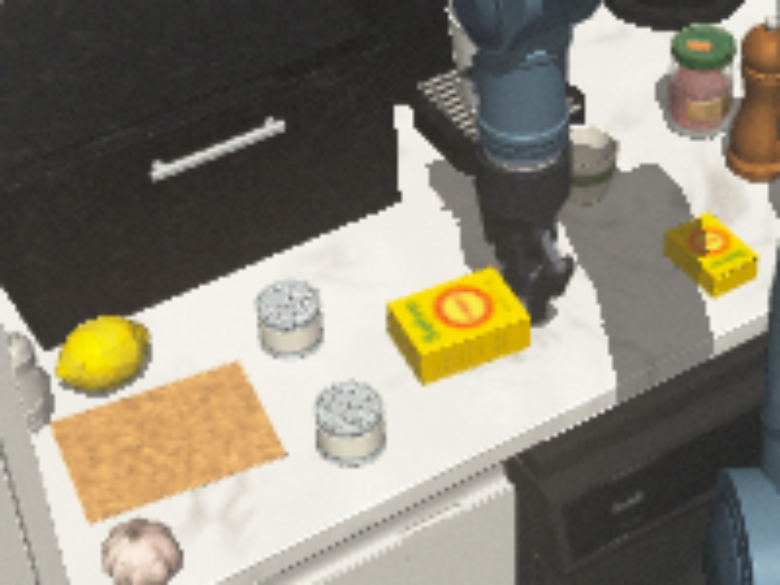

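The carton points squarely at the gap (crop: carton (390–530, 270–380), tins (290,315) and (350,420)), centred within about 2 mm. Pushing on into the gap.

```bash
python3 -m creep '[{"tx":0.5,"ty":0,"tz":0,"spin":0,"jaw":0.3},{"tx":1.1,"ty":0,"tz":0,"spin":0,"jaw":0.3},{"tx":1.8,"ty":0,"tz":0,"spin":0,"jaw":0.3},{"tx":2.5,"ty":0,"tz":0,"spin":0,"jaw":0.3},{"tx":3.2,"ty":0,"tz":0,"spin":0,"jaw":0.3},{"tx":3.9,"ty":0,"tz":0,"spin":0,"jaw":0.3},{"tx":4.6,"ty":0,"tz":0,"spin":0,"jaw":0.3},{"tx":5.2,"ty":0,"tz":0,"spin":0,"jaw":0.3},{"tx":5.7,"ty":0,"tz":0,"spin":0,"jaw":0.3},{"tx":6,"ty":0,"tz":0,"spin":0,"jaw":0.3}]'
python3 - <<'E'
from h import *
from station import env
o=env.get_obs();print(gap(o["tool_pos"]))
d=env.get_image("scene");cv2.imwrite("pics/s7.png",cv2.resize(d["image"][170:290,210:360,::-1],None,fx=5,fy=5,interpolation=cv2.INTER_CUBIC))
print(pose(d,(-65,0,0.),12))
E
```

```text
t: 11.5
tool_pos: [481.5, -213.6, -11.1]
eef_rot: [0.827, 0.562, 0.0, -0.0]
wrist_force: [-0.2, -0.1, -1.0]
gripper_width: 30.1
grip_force: 0.5
[-126.63446437   -0.24604113]
(array([-65.8,   2.8]), np.float64(-1.9), np.float64(0.111))
```

View pics/s7.png

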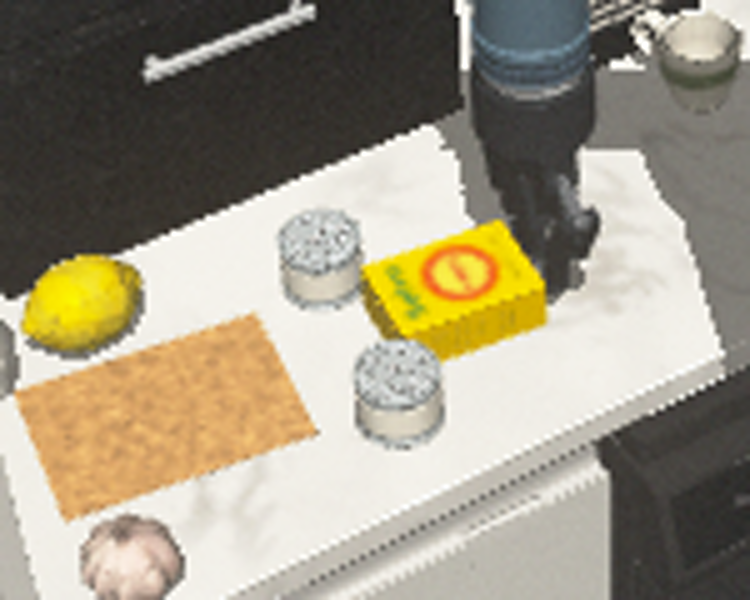

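The nose is just entering the gap between the tins (crop (362,280) and (400,345)), with room either side. I'll continue and locate the mat from its corners.

```bash
python3 -m creep '[{"tx":0.5,"ty":0,"tz":0,"spin":0,"jaw":0.3},{"tx":1,"ty":0,"tz":0,"spin":0,"jaw":0.3},{"tx":1.5,"ty":0,"tz":0,"spin":0,"jaw":0.3},{"tx":2,"ty":0,"tz":0,"spin":0,"jaw":0.3},{"tx":2.5,"ty":0,"tz":0,"spin":0,"jaw":0.3},{"tx":3,"ty":0,"tz":0,"spin":0,"jaw":0.3},{"tx":3.5,"ty":0,"tz":0,"spin":0,"jaw":0.3},{"tx":4,"ty":0,"tz":0,"spin":0,"jaw":0.3},{"tx":4.5,"ty":0,"tz":0,"spin":0,"jaw":0.3},{"tx":5,"ty":0,"tz":0,"spin":0,"jaw":0.3}]'
python3 - <<'E'
from h import *
from station import env
o=env.get_obs();print(gap(o["tool_pos"]))
d=env.get_image("scene")
print("mat",gap(plane(d,np.array([[261.4,232.6],[273.6,256.4],[223.4,274],[213.4,248.4]]),0)).round(1).tolist())
P=cloud(d);g=gap(P);hsv=cv2.cvtColor(d["image"],cv2.COLOR_RGB2HSV)
m=(P[...,2]>33)&(P[...,2]<39)&(g[...,0]>-75)&(g[...,0]<50)&(abs(g[...,1])<45)&(hsv[...,1]>120)
q=g[m];print(np.percentile(q[:,0],[1,99]))
for a in range(-70,50,15):
    s=q[(q[:,0]>a)&(q[:,0]<a+15)]
    if len(s)>5:print(a,len(s),np.percentile(s[:,1],[3,97]).round(1))
E
```

```text
t: 12.55
tool_pos: [499.8, -167.4, -11.1]
eef_rot: [0.827, 0.562, -0.0, 0.0]
wrist_force: [-0.8, -1.6, -0.4]
gripper_width: 30.1
grip_force: 0.7
[-77.01592401  -0.27673529]
mat [[46.5, 57.8], [49.0, -54.8], [207.0, -52.7], [204.2, 60.5]]
[-63.64370853  32.7689744 ]
-70 35 [-33.9  31.2]
-55 58 [-34.6  31. ]
-40 57 [-33.1  31.2]
-25 58 [-33.9  30.1]
-10 56 [-30.7  32. ]
5 63 [-33.7  32.1]
20 65 [-36.1  31.1]
```

Straight through (carton lateral −34…+32, mat from 47 to 206 mm along). About 134 mm left.

```bash
python3 -m creep '[{"tx":0.5,"ty":0,"tz":0,"spin":0,"jaw":0.3},{"tx":1.2,"ty":0,"tz":0,"spin":0,"jaw":0.3},{"tx":2,"ty":0,"tz":0,"spin":0,"jaw":0.3},{"tx":2.8,"ty":0,"tz":0,"spin":0,"jaw":0.3},{"tx":3.6,"ty":0,"tz":0,"spin":0,"jaw":0.3},{"tx":4.4,"ty":0,"tz":0,"spin":0,"jaw":0.3},{"tx":5.2,"ty":0,"tz":0,"spin":0,"jaw":0.3},{"tx":6,"ty":0,"tz":0,"spin":0,"jaw":0.3},{"tx":6.6,"ty":0,"tz":0,"spin":0,"jaw":0.3},{"tx":7,"ty":0,"tz":0,"spin":0,"jaw":0.3}]'
python3 -m creep '[{"tx":0.5,"ty":0,"tz":0,"spin":0,"jaw":0.3},{"tx":1.2,"ty":0,"tz":0,"spin":0,"jaw":0.3},{"tx":1.9,"ty":0,"tz":0,"spin":0,"jaw":0.3},{"tx":2.6,"ty":0,"tz":0,"spin":0,"jaw":0.3},{"tx":3.3,"ty":0,"tz":0,"spin":0,"jaw":0.3},{"tx":4.1,"ty":0,"tz":0,"spin":0,"jaw":0.3},{"tx":4.9,"ty":0,"tz":0,"spin":0,"jaw":0.3},{"tx":5.6,"ty":0,"tz":0,"spin":0,"jaw":0.3},{"tx":6.1,"ty":0,"tz":0,"spin":0,"jaw":0.3},{"tx":6.4,"ty":0,"tz":0,"spin":0,"jaw":0.3}]'
python3 - <<'E'
from h import *
from station import env
o=env.get_obs();print(gap(o["tool_pos"]))
d=env.get_image("scene");cv2.imwrite("pics/s8.png",cv2.resize(d["image"][170:290,200:350,::-1],None,fx=5,fy=5,interpolation=cv2.INTER_CUBIC))
P=cloud(d);g=gap(P)
m=(P[...,2]>32)&(P[...,2]<40)&(g[...,0]>30)&(g[...,0]<200)&(abs(g[...,1])<45)
print(np.percentile(g[m],[1,50,99],axis=0).round(1))
E
```

```text
t: 13.6
tool_pos: [525.7, -101.8, -11.1]
eef_rot: [0.827, 0.562, 0.0, -0.0]
wrist_force: [-0.2, -2.2, 0.8]
gripper_width: 29.8
grip_force: 0.9
t: 14.6
tool_pos: [549.2, -42.4, -11.1]
eef_rot: [0.827, 0.562, 0.0, -0.0]
wrist_force: [-0.6, -2.4, 0.9]
gripper_width: 30.0
grip_force: 0.9
[57.45696727 -0.66292747]
[[ 60.1 -37.2]
 [118.   -5. ]
 [167.5  32. ]]
```

View pics/s8.png

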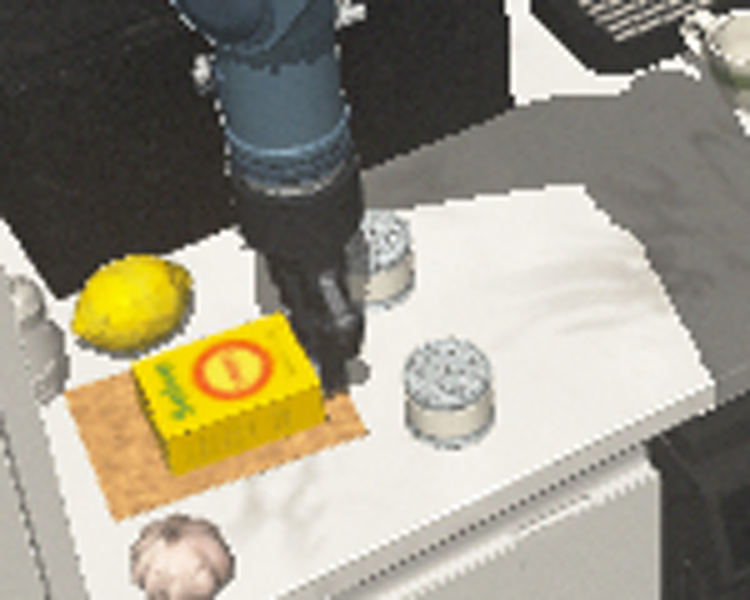

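The carton lies on the mat (crop (135–325, 315–475)) with cork on all sides. Backing off and rising clear.

```bash
python3 -m creep '[{"tx":-0.5,"ty":0,"tz":0,"spin":0,"jaw":0.3},{"tx":-1.2,"ty":0,"tz":0,"spin":0,"jaw":0.3},{"tx":-2,"ty":0,"tz":0,"spin":0,"jaw":0.3},{"tx":-2,"ty":0,"tz":-2,"spin":0,"jaw":0.3},{"tx":-2,"ty":0,"tz":-5,"spin":0,"jaw":0.3},{"tx":-2,"ty":0,"tz":-8.5,"spin":0,"jaw":0.3},{"tx":-2,"ty":0,"tz":-12,"spin":0,"jaw":0.3},{"tx":-3,"ty":0,"tz":-15,"spin":0,"jaw":0.3},{"tx":-6,"ty":0,"tz":-16,"spin":0,"jaw":0.3},{"tx":-9,"ty":0,"tz":-16,"spin":0,"jaw":0.3}]'
python3 - <<'E'
from h import *
from station import env
d=env.get_image("scene")
P=cloud(d);g=gap(P)
m=(P[...,2]>32)&(P[...,2]<40)&(g[...,0]>30)&(g[...,0]<200)&(abs(g[...,1])<45)
print(np.percentile(g[m],[1,50,99],axis=0).round(1), pose(d,(118,0,0.),10))
d0=dict(np.load("scene0.npz"))
for n,(u0,v0,u1,v1) in dict(lemon=(212,218,240,242),garlic=(224,271,248,293),cup=(337,168,360,194),salt=(200,224,213,252)).items():
    print(n,np.abs(d["image"][v0:v1,u0:u1].astype(int)-d0["image"][v0:v1,u0:u1]).mean().round(1))
print(env.get_obs()["wrist_force"])
E
```

```text
t: 15.65
tool_pos: [517.6, -128.2, 151.9]
eef_rot: [0.827, 0.562, 0.002, 0.002]
wrist_force: [0.3, -1.1, -1.0]
gripper_width: 29.9
grip_force: 0.0
[[ 71.8 -37.3]
 [120.5  -3.7]
 [168.2  32.5]] (array([151.7,  -8. ]), np.float64(9.5), np.float64(0.393))
lemon 4.5
garlic 1.3
cup 3.4
salt 2.0
[-1.42884476 -4.31804653 -0.42064705]
```

```bash
python3 -c "
from station import env;print(env.hand_in())"
```

```text
the job is handed in; nothing more can be done
None
```

I pushed the carton end first through the gap between the tins, and it now lies wholly on the cork mat with at least about 17 mm of cork on every side. The fingers are clear of it, the lemon, garlic, cup and salt show no sign of having moved, and the job is handed in after about 16 s of robot time.

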